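# Tap a module home against the hidden stop of a covered test channel

### The job

Take the green-handled push tool out of its wooden stand and, reaching in under the blue cover with it, nudge the metal-topped module along its channel in small gentle taps until it sits fully home against the stop hidden under the cover: feel for the stop, do not ram it, and do not touch the module with the gripper or bang against the cover. Then stand the tool upright in its stand again, pushed fully in, and let go. Leave the flux bottle, the solder spool and the tape where they are.

Things in the scene. Friction and masses are not known exactly. Their poses are not given: they have to be found in the camera images.
- channel: Fixed channel: dark base plate 305 x 128 x 6 mm (x = -135 to 170) with two aluminium side rails, 66 mm apart inside, tops 19 mm above the worktop. Origin on the worktop, on the centre line, exactly below the front edge of the blue cover. x runs along the channel, away from the robot, into the cover; y left; z up. Channel floor 6 mm above the origin.
- cover: Fixed blue cover over the far part of the channel (its origin and axes), open to the robot: roof x = 0 to 168, 118 mm wide, with side and back walls. Under it, unseen, is the stop: a rigid block 50 mm wide at a distance that differs every time; the near end of a module that is home lies about 20 to 31 mm inside the front edge. A 3 mm contact pin in its face (0.3 N spring) gives way to the module.
- module: Loose closed module, black sides, grey notched metal top, 89 mm long (x), 61 wide (y), 20 high, 0.11 to 0.22 kg. Origin at the centre of its underside; it lies on the channel floor between the rails, x along the channel. Push its near end (44.5 mm from its origin) on the centre line, about 10 mm above the channel floor. Sliding friction 0.5 to 1.6 N.
- stand: Fixed wooden tool stand, 70 x 70 x 105 mm high, with one upright through hole of 23 mm diameter in its middle. Origin at the centre of its underside, on the worktop.
- tapper: Straight push tool, 163 mm long, 0.13 kg. Origin at its lower end, z axis towards the handle. From below: white ball tip 14 mm, steel shaft 10 mm, dark collar of 29 mm diameter from 95 to 101 mm, green square handle 24 x 24 mm from 101 to 163 mm. At the start upright in the stand, collar on the stand's top, origin 10 mm above the worktop.
- tapper_grip (a point): Grip point on the tool's axis, in the handle, 133 mm above its lower end and 30 mm below its top; x and y axes at right angles to the handle's flat sides.
- tapper_tip (a point): Centre of the tool's ball tip (radius 7 mm), 126 mm from tapper_grip along the axis.
- flux_bottle: Brown flux bottle, 33 mm wide, 102 mm high, standing left of the channel. Origin at the centre of its underside.
- spool: Grey solder spool standing on its flange, 63 mm across, 70 mm high, left of the cover. Origin at the centre of its underside.
- tape: Roll of black tape lying flat, 62 mm wide, 19 mm high, right of the channel. Origin at the centre of its underside.
- cover_edge (a point): Middle of the lower front edge of the cover's roof, 78 mm above the worktop; roof 5 mm thick. The straight push tool reaches the near end of a module that is home only when leaning back towards the robot; about 31 to 35 degrees from vertical clears the roof in every case.
Mind the look-alikes: they are no part of the job. What is meant by the tapper is not red, and is the smaller of those in its own colour.

How it is judged (in metres and radians):
On the way, in this order (a step that is already met when the one before it is completed fails the run):
1. the tool is lifted clear of its stand (height (world z) of tapper_tip above 0.11 m), for 0.1 s.
2. the tool presses the module against the stop under the cover (over 1 N) (contact force between module and cover above 1 N and contact force between tapper and module above 1 N), for 0.05 s.
At the end, for the whole second after the job is handed in: Module flat in its channel, lengthwise (0.1 rad), at rest, still touching the hidden stop or its 3 mm pin (over 0.05 N); tool at rest in its stand, upright within 0.08 rad, tip within 9 mm of the hole's axis, collar within 4 mm of the stand's top (contact force between module and cover above 0.05 N and angle between the x axis of module and the x axis of channel, either way round below 0.1 rad and z of module in the frame of channel below 0.01 m and angle between module's own z axis and vertical below 0.05 rad and linear speed of each of module, tapper below 0.01 m/s and horizontal distance between tapper_tip and stand below 0.009 m and z of tapper_tip in the frame of stand below 0.021 m and angle between tapper's own z axis and vertical below 0.08 rad).
It fails at once if the module is rammed against the stop (over 20 N) (contact force between module and cover above 20 N).
It fails at once if the module is shot along (faster than 0.15 m/s) (linear speed of module above 0.15 m/s).
It fails at once if the gripper touches the module (contact force between any of the fingers, the arm and module above 0.3 N).
It fails at once if the tool or the robot bangs against the cover (over 10 N) (contact force between any of tapper, the arm, the fingers and cover above 10 N).
It fails at once if the bottle, the spool or the tape is moved (over 15 mm) (distance of any of flux_bottle, spool, tape from where it was at the start of the episode above 0.015 m).
It also fails if it takes over 66 s, if anything falls off the work surface, if the arm or the gripper's body presses on something with over 40 N, if the wrist force passes 120 N, or if a joint passes its speed limit or range.

### The arm

A 7-joint arm with a two-finger parallel gripper is mounted at the origin on a cart in front of the work surface, level with it; the furniture and walls round the work are solid. World frame = base frame: x ahead of the robot, y to its left, z up, the work surface at z = 0. Lengths are in mm, angles in rad, forces in N, time in s.
With the tool pointing down it reaches from about 400 to 875 mm from the base axis. Payload 4.4 kg.
Tool frame: the origin (TCP) lies on the centre line of the jaws, within the pads' length; the fingertips stand 25 mm ahead of it and the grasp point (between the pads) lies 6 mm ahead of it; x points along the fingers, y is the direction in which the jaws open and shut, and the axes are right-handed (so a half turn about x gives the same grasp; the last joint's range is limited). The gripper opens to 85 mm and grips with 20 to 120 N. Pads are 22 mm wide; open, the fingers measure 114 mm over their backs; the gripper's body (76 mm by 85 mm) begins 54 mm behind the grasp point. The pads swing forward as they close: fully open they stand 13 mm farther back than shut.
Start: joints at [1.109, 0.628, 0.038, 1.517, -0.027, 0.996, -0.02], TCP at [250.632, -599.751, 256.313] pointing down, gripper open.
Joint ranges: [-3.06, 3.06], [-0.37, 2.12], [-1.25, 1.32], [0.18, 2.47], [-1.1, 4.24], [0.23, 1.98], [-2.94, 2.94]. Speed limits (rad/s): [2.57, 2.57, 3.14, 3.14, 3.14, 3.14, 3.14].

### API

Orientations are given as [roll, pitch, yaw] about the fixed x, y, z axes, in that order (R = Rz(yaw) Ry(pitch) Rx(roll)).
In Python, from cell import * gives the robot as it stands. The module is installed in compiled form; this text tells all that it offers.
- The arm moves only by the tool jog_arm, never from a script. Its argument "series" is a list of rows, each a list of 3 entries, a list of its own where there are three numbers: the turn, a rotation vector about the tool's x, y, z in degrees, then the shift along the tool's x, y, z in mm, then the gripper's target within -1 to 1 (shut at 1, half-way at 0, fully open at -1). In form: [[[rx, ry, rz], [dx, dy, dz], hand], ...]. A call has 1 to 8 rows; each row shifts and turns the commanded pose from where the row before left it, along the tool's axes as they then stand; what a row does not reach is not made up. A row lasts 1/8 s, in which the tool goes at most 62.5 mm and 10.7 degrees, less where a joint would pass 70% of its speed; a pose out of reach is approached as far as the arm can. A call is refused whole if a number of a shift passes 62.5 or a number of a turn 10.7, either way. A call with a gripper value outside its range is refused whole. The fingers move at their own pace and stop on an object; the grip force is fixed at half the most. Time passes only in rows, so rows that do not move let the fingers close. It gives the time, the measured TCP pose, the force and the opening at its end, in the units of the state.
- read_state(): the state, without advancing time (a new reading comes with each control period).
- get_image(name): name is "scene" or "top" or "wrist"; returns a dict with "img" (400x640x3 uint8, red, green, blue), "range_z" (400x640 float32, mm along the optical axis (not along the pixel's ray), 0 where there is no reading), "fovy" (degrees; the focal length in pixels is half the picture's height over the tangent of half this angle, whatever the lens; pixels are square), "cx", "cy" (the principal point, pixels), "cam_to_world" (4x4, takes a point from camera to world coordinates). Camera axes: x right, y up, looking along -z (the intrinsics and any distortion apply to the point x, -y, -z); pixel columns grow to the right and rows downward; lengths in mm; the calibration is good to about 2 mm. A picture is of the moment at which its call begins.
- finish_job(): hands the job in, once; it reports no verdict.
The state is a dict: "clock": time; "qpos": joint angles; "qd": joint speeds; "tau": joint torques, N m; "eef_pos": TCP position; "tool_rot": TCP orientation; "force": force on the tool from outside, world axes, zero at the start; "torque": the same for the moment, N m; "width": finger opening in mm.
Only numpy, scipy, OpenCV 4.12 (cv2) and the standard library are available. Lean on these libraries where they do the work, as an engineer would, in place of code of your own. Each camera call takes 0.05 s, during which the arm holds its last target. There are 200 camera calls.

## Working session

There is one attempt and no reset: what is moved stays moved. The work goes in short steps, Python scripts to look and compute and a tool call to move; the robot and the scene stay as the last step left them, time stands still between calls to the robot, and variables do not carry over. Pictures are saved under pics/ and viewed, about 8 in all and at most 12, crops included, and the job is handed in when it is done.

Besides the shell and the picture viewer there is one more tool, called as a command line: name --argument value ..., lists and objects as JSON in quotes. jog_arm: Moves the arm, as the interface text tells. Its arguments: {"type":"object","properties":{"series":{"type":"array"}},"required":["series"]}

```bash
mkdir -p pics
cat > h.py <<'E'
from cell import *
import numpy as np, cv2
from scipy.spatial.transform import Rotation as R
def grab(n):
    d=get_image(n); np.savez('pics/'+n+'.npz',**d); return d
def load(n): return np.load('pics/'+n+'.npz')
def pt(d,u,v,z=None):
    h=d['img'].shape[0]; f=h/2/np.tan(np.radians(float(d['fovy']))/2)
    z=d['range_z'][int(v),int(u)] if z is None else z
    p=np.array([(u-d['cx'])/f*z,-(v-d['cy'])/f*z,-z,1]); return (d['cam_to_world']@p)[:3]
def save(img,n,s=1):
    cv2.imwrite('pics/'+n+'.png',cv2.resize(np.ascontiguousarray(img[:,:,::-1]),None,fx=s,fy=s,interpolation=cv2.INTER_CUBIC))
E
python3 - <<'E'
from h import *
print(read_state())
for n in('scene','top'):
    d=grab(n); save(d['img'],n+'1'); print(n,d['fovy'],d['cx'],d['cy'],d['cam_to_world'].round(3).tolist())
E
```

```text
{'clock': 0.0, 'qpos': array([ 1.10925391,  0.62933081,  0.03843344,  1.51837686, -0.02699921,
        0.99634616, -0.0199671 ]), 'qd': array([-0.00039651, -0.00056305,  0.00017747,  0.00093683, -0.00096619,
       -0.00078846,  0.00050863]), 'tau': array([ 1.25060167e-03, -5.63400543e+01,  1.22632999e+00, -1.93448961e+01,
        1.08497031e-02,  1.04764543e-02, -3.39230144e-05]), 'eef_pos': array([ 250.37167244, -599.19807569,  255.39601362]), 'tool_rot': array([-1.55998646,  1.56885287,  1.97738863]), 'force': array([0.37477505, 0.1779356 , 0.7586727 ]), 'torque': array([-0.05012324,  0.0167326 ,  0.00940825]), 'width': 85.71254353002095}
scene 48.10316869508323 323.28477648721383 191.19225880718173 [[-0.546, 0.504, -0.669, -130.646], [-0.837, -0.308, 0.452, 586.706], [0.022, 0.807, 0.59, 693.284], [0.0, 0.0, 0.0, 1.0]]
top 45.602784137915506 320.98829232427244 194.52151799921057 [[-0.019, 0.999, -0.037, 492.485], [-1.0, -0.02, -0.022, 142.758], [-0.022, 0.036, 0.999, 1135.815], [0.0, 0.0, 0.0, 1.0]]
```

View pics/scene1.png

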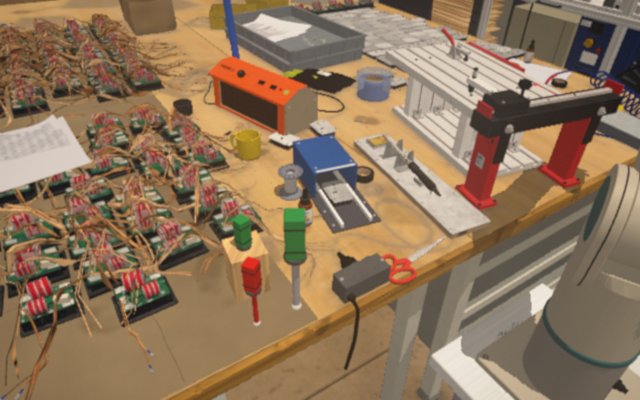

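View pics/top1.png

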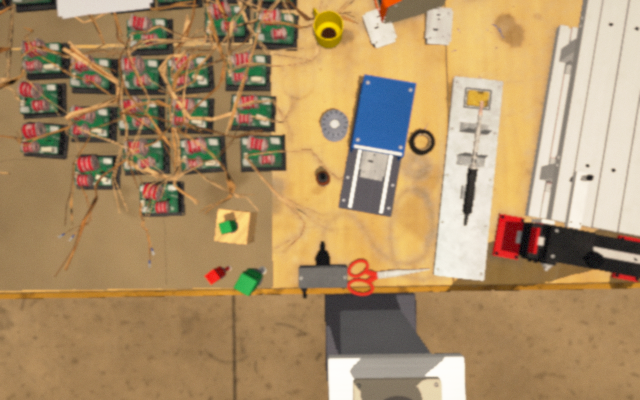

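Candidates for the tool:
- The green handle in the wooden stand: scene (242,232), top (228,227).
- A bigger green tool standing free: scene (294,230), top (249,281).
- A red tool: scene (252,270), top (216,275).

By the description it is the smaller green one in the stand. I'll check that in a close crop.

Run:
```python
from h import *
d=load('top'); a=d['img'][190:300,195:295]; b=d['img'][60:230,310:450]
A=cv2.resize(a,(500,550),interpolation=cv2.INTER_CUBIC); save(A,'c1')
save(cv2.resize(b,None,fx=3.5,fy=3.5,interpolation=cv2.INTER_CUBIC),'c2')
hsv=cv2.cvtColor(d['img'],cv2.COLOR_RGB2HSV)
for n,(u,v) in dict(handle=(228,227),big=(249,281),standcorner=(245,238),bottle=(322,176),spool=(333,124),tape=(413,142),roof=(380,110),mod=(376,163),board=(220,235)).items(): print(n,pt(d,u,v).round(1))
```

```text
handle [465.9 353.  176.4]
big [365.2 301.3 236.3]
standcorner [439.6 331.5 107.1]
bottle [571.2 162.4  98.6]
spool [692.2 135.8  59.8]
tape [652.9 -51.5  18.7]
roof [715.8  31.4  87.6]
mod [604.9  36.7  21.9]
board [447.  386.  106.3]
```

View pics/c1.png

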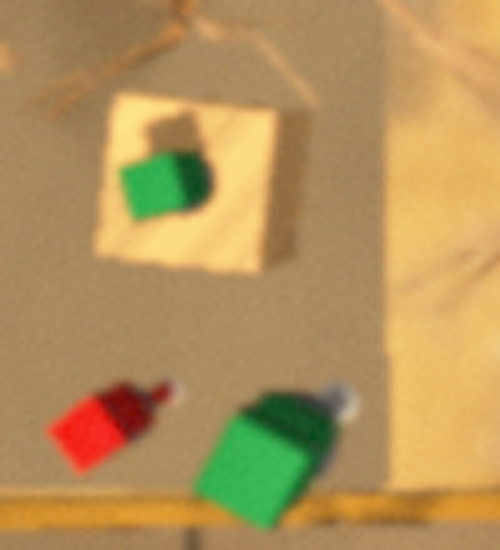

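View pics/c2.png

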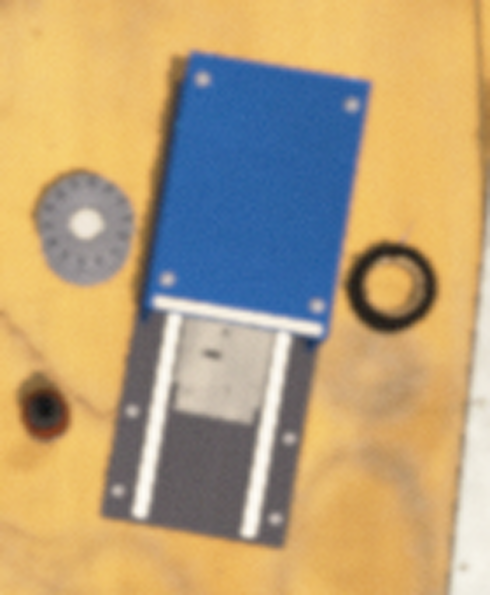

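The crop shows the stand with the small green handle at (160,185) and the big green and red tools standing free below it. The second crop shows the cover's front edge at (152,300)–(322,330), the base plate's near corners at (103,515) and (284,547), and the module's near end at about (175,410)–(250,422).

```bash
cat >> h.py <<'E'
def ray(d,u,v,z):
    a=pt(d,u,v,100.);b=pt(d,u,v,1000.); return a+(b-a)*(z-a[2])/(b[2]-a[2])
def pose():
    s=read_state(); return s,np.array(s['eef_pos']),R.from_euler('xyz',s['tool_rot'])
E
python3 - <<'E'
from h import *
d=load('top')
def c(n,pts,z):
    for u,v in pts: print(n,ray(d,310+u/3.5-.35,60+v/3.5-.35,z).round(1))
c('roof',[(190,52),(371,82),(152,300),(325,327)],83)
c('edge',[(152,297),(322,333)],78)
c('base',[(103,515),(284,547)],6)
c('railL',[(140,517),(174,315)],19);c('railR',[(249,537),(284,335)],19)
c('modnear',[(175,410),(250,422)],26)
c('tape',[(392,287)],19);c('bottle',[(45,407)],102);c('spool',[(86,223)],70)
def e(n,pts,z):
    for u,v in pts: print(n,ray(d,195+u/5-.4,190+v/5-.4,z).round(1))
e('stand',[(115,93),(277,110),(262,272),(95,255)],105)
e('handle',[(120,180),(172,152),(190,205),(140,220)],173)
x=np.array([[*pt(d,u,v)] for u in range(495,640,6) for v in range(215,280,4)]); print('gantry',x.max(0),np.percentile(x,[5,95],axis=0))
s,p,r=pose(); print(r.as_matrix().round(3))
E
```

```text
roof [797.3  64.8  83. ]
roof [775.1 -49.6  83. ]
roof [639.1  92.4  83. ]
roof [619.5 -16.5  83. ]
edge [641.7  92.1  78. ]
edge [616.4 -15.3  78. ]
base [504.2 125.    6. ]
base [480.2   3.2   6. ]
railL [502.2 100.5  19. ]
railL [637.6  74.7  19. ]
railR [487.5  28.   19. ]
railR [622.5   1.3  19. ]
modnear [573.   75.9  26. ]
modnear [564.   26.2  26. ]
tape [653.2 -71.7  19. ]
bottle [571.1 161.2 102. ]
spool [691.6 133.1  70. ]
stand [505.2 390.9 105. ]
stand [496.5 320.2 105. ]
stand [426.4 327.7 105. ]
stand [435.  400.4 105. ]
handle [469.  372.8 173. ]
handle [480.  351.5 173. ]
handle [458.4 344.4 173. ]
handle [452.7 364.9 173. ]
gantry [ 478.83473023 -213.39139101  325.55456713] [[ 326.35105264 -486.15890468   -1.68795531]
 [ 475.92867987 -224.71489391  282.52153764]]
[[-0.001  0.386 -0.923]
 [ 0.002 -0.923 -0.386]
 [-1.    -0.002 -0.   ]]
```

jog_arm --series '[[[0,0,0],[-50,0,0],-1],[[0,0,0],[-50,0,0],-1],[[0,0,0],[-50,0,0],-1],[[0,0,0],[-50,0,0],-1]]'

```text
clock: 0.6
eef_pos: [250.4, -599.4, 457.5]
tool_rot: [-1.599, 1.57, 1.938]
force: [-0.1, -0.5, 0.1]
width: 85.3
```

```bash
cat >> h.py <<'E'
def frame(yaw,lean=0,az=None):
    "gripper down, jaw y at yaw deg; lean: tip swings forward along az (deg)"
    c,s=np.cos(np.radians(yaw)),np.sin(np.radians(yaw))
    r=R.from_matrix(np.array([[0,c,s],[0,s,-c],[-1,0,0]]))
    az=np.radians(yaw if az is None else az)
    return R.from_rotvec(-np.radians(lean)*np.array([-np.sin(az),np.cos(az),0]))*r
def plan(p1,r1,n,p0=None,r0=None,nd=1):
    s,p,r=pose(); p0=p if p0 is None else p0; r0=r if r0 is None else r0
    w=(r0.inv()*r1).as_rotvec(); dp=(np.array(p1)-p0)/n; out=[]
    for k in range(n):
        rk=r0*R.from_rotvec(w*k/n)
        out.append([(np.degrees(w)/n).round(2).tolist(),rk.inv().apply(dp).round(nd).tolist()])
    print('from',p0.round(1),'step',np.linalg.norm(dp).round(1),'deg',np.degrees(np.linalg.norm(w)/n).round(2))
    for o in out: print(o)
E
python3 - <<'E'
from h import *
s,p,r=pose(); print(p,s['qpos'].round(2),r.as_matrix().round(3))
plan([500,-100,450],frame(-22),10)
plan([465,358,400],frame(22),8,p0=np.array([500,-100,450]),r0=frame(-22))
E
```

```text
[ 250.44595677 -599.39194589  457.5468745 ] [ 1.1   0.5   0.05  1.18 -0.03  1.46 -0.02] [[-0.     0.385 -0.923]
 [ 0.001 -0.923 -0.385]
 [-1.    -0.001 -0.   ]]
from [ 250.4 -599.4  457.5] step 55.8 deg 4.53
[[-4.53, -0.0, 0.0], [0.8, -36.5, -42.3]]
[[-4.53, -0.0, 0.0], [0.8, -33.0, -45.0]]
[[-4.53, -0.0, 0.0], [0.8, -29.3, -47.5]]
[[-4.53, -0.0, 0.0], [0.8, -25.5, -49.7]]
[[-4.53, -0.0, 0.0], [0.8, -21.5, -51.5]]
[[-4.53, -0.0, 0.0], [0.8, -17.4, -53.1]]
[[-4.53, -0.0, 0.0], [0.8, -13.1, -54.3]]
[[-4.53, -0.0, 0.0], [0.8, -8.8, -55.1]]
[[-4.53, -0.0, 0.0], [0.8, -4.4, -55.7]]
[[-4.53, -0.0, 0.0], [0.8, 0.0, -55.8]]
from [ 500 -100  450] step 57.8 deg 5.5
[[-5.5, 0.0, 0.0], [6.3, -25.5, -51.4]]
[[-5.5, 0.0, 0.0], [6.2, -20.5, -53.6]]
[[-5.5, 0.0, 0.0], [6.3, -15.2, -55.4]]
[[-5.5, 0.0, 0.0], [6.2, -9.8, -56.6]]
[[-5.5, 0.0, 0.0], [6.3, -4.4, -57.3]]
[[-5.5, 0.0, 0.0], [6.3, 1.1, -57.4]]
[[-5.5, 0.0, 0.0], [6.2, 6.6, -57.0]]
[[-5.5, 0.0, 0.0], [6.3, 12.1, -56.1]]
```

jog_arm --series '[[[-4.5,0,0],[0.8,-36.5,-42.3],-1],[[-4.5,0,0],[0.8,-33,-45],-1],[[-4.5,0,0],[0.8,-29.3,-47.5],-1],[[-4.5,0,0],[0.8,-25.5,-49.7],-1],[[-4.5,0,0],[0.8,-21.5,-51.5],-1],[[-4.5,0,0],[0.8,-17.4,-53.1],-1],[[-4.5,0,0],[0.8,-13.1,-54.3],-1],[[-4.5,0,0],[0.8,-8.8,-55.1],-1]]'

```text
clock: 1.6
eef_pos: [451.4, -198.8, 449.7]
tool_rot: [-0.865, 1.571, -2.98]
force: [0.7, 0.4, -0.2]
width: 85.4
```

jog_arm --series '[[[-4.5,0,0],[0.8,-4.4,-55.7],-1],[[-4.5,0,0],[0.8,0,-55.8],-1],[[-5.5,0,0],[6.3,-25.5,-51.4],-1],[[-5.5,0,0],[6.3,-20.5,-53.6],-1],[[-5.5,0,0],[6.3,-15.2,-55.4],-1],[[-5.5,0,0],[6.3,-9.8,-56.6],-1],[[-5.5,0,0],[6.3,-4.4,-57.3],-1],[[-5.5,0,0],[6.3,1.1,-57.4],-1]]'

```text
clock: 2.6
eef_pos: [476.7, 244.2, 410.1]
tool_rot: [-0.318, 1.57, -1.699]
force: [1.3, 0.1, -0.3]
width: 85.7
```

Run:
```python
from h import *
s,p,r=pose(); print(s['clock'],p,s['qpos'].round(2),r.as_matrix().round(3))
plan([430,330,330],frame(22),4)
```

```text
2.6 [476.69900642 244.17814389 410.09518401] [-0.12  0.36 -0.58  1.59  0.21  1.25 -0.55] [[-0.     0.982  0.188]
 [-0.001  0.188 -0.982]
 [-1.    -0.     0.001]]
from [476.7 244.2 410.1] step 31.6 deg 2.79
[[-2.79, 0.01, 0.0], [20.0, -7.4, -23.3]]
[[-2.79, 0.01, 0.0], [20.0, -6.3, -23.6]]
[[-2.79, 0.01, 0.0], [20.0, -5.1, -23.9]]
[[-2.79, 0.01, 0.0], [20.0, -4.0, -24.1]]
```

jog_arm --series '[[[-2.8,0,0],[20,-7.4,-23.3],-1],[[-2.8,0,0],[20,-6.3,-23.6],-1],[[-2.8,0,0],[10,-5.1,-23.9],-1],[[-2.8,0,0],[10,-4,-24],-1],[[0,0,0],[0,0,0],-1]]'

```text
clock: 3.22
eef_pos: [429.0, 329.8, 349.7]
tool_rot: [-1.793, 1.568, -2.978]
force: [-0.7, 0.6, -0.0]
width: 85.4
```

Run:
```python
from h import *
s,p,r=pose(); print(s['clock'],p,s['qpos'].round(2))
d=grab('wrist'); save(d['img'],'w1'); print(d['fovy'],d['cam_to_world'].round(2).tolist())
```

```text
3.225 [428.96463376 329.84593292 349.65384018] [-0.28  0.43 -0.64  1.68  0.28  1.12 -0.6 ]
60.18360081644888 [[0.93, -0.36, -0.12, 397.18], [0.38, 0.88, 0.3, 407.88], [-0.0, -0.33, 0.94, 467.88], [0.0, 0.0, 0.0, 1.0]]
```

View pics/w1.png

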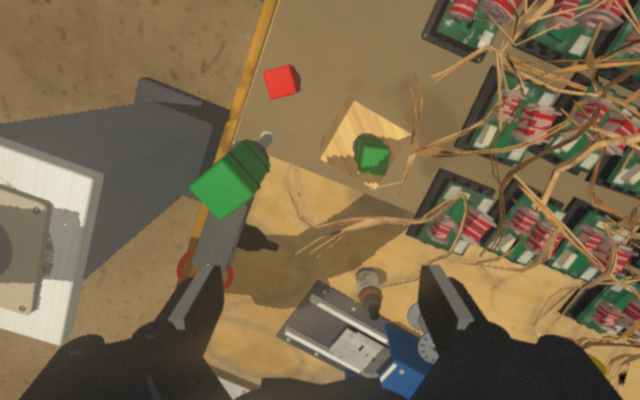

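The wrist view shows the tool's handle top at (374,157) in the stand, with the big green tool at (230,180) and the red one at (281,81).

Run:
```python
from h import *
d=load('wrist'); im=d['img'][125:195,335:415]
hsv=cv2.cvtColor(im,cv2.COLOR_RGB2HSV)
print(hsv[32,39],hsv[15,35])
save(im,'w1c',7)
z=d['range_z'][125:195,335:415]
g=((hsv[...,0]>45)&(hsv[...,0]<90)&(hsv[...,1]>110))
top=g.copy()
for v in range(70):
    for u in range(80):
        if g[v,u]: top[v,u]=pt(d,335+u,125+v)[2]>165
ys,xs=np.nonzero(top)
P=np.array([ray(d,335+u,125+v,173)[:2] for u,v in zip(xs,ys)],np.float32)
print(len(P),cv2.minAreaRect(P),P.mean(0))
for u,v in [(281,81),(230,180)]: print(pt(d,u,v).round(0))
```

```text
[ 58 131 150] [ 45 109  91]
715 ((465.3214416503906, 361.2272644042969), (24.04928207397461, 24.12795639038086), 14.967520713806152) [465.29056 361.5447 ]
[367. 392. 165.]
[364. 320. 236.]
```

View pics/w1c.png

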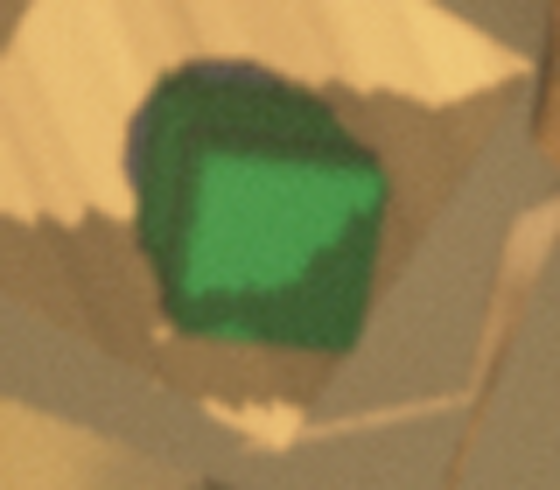

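Run:
```python
from h import *
plan([465.3,360,230],frame(15),4)
plan([465.3,360,149],frame(15),4,p0=np.array([465.3,360,230]),r0=frame(15))
```

```text
from [430.2 328.7 350.1] step 32.2 deg 1.73
[[1.73, 0.01, 0.02], [30.0, 11.1, -4.0]]
[[1.73, 0.01, 0.02], [30.0, 11.0, -4.3]]
[[1.73, 0.01, 0.02], [30.0, 10.8, -4.7]]
[[1.73, 0.01, 0.02], [30.0, 10.7, -5.0]]
from [465.3 360.  230. ] step 20.2 deg 0.0
[[0.0, 0.0, 0.0], [20.2, 0.0, 0.0]]
[[0.0, 0.0, 0.0], [20.2, 0.0, 0.0]]
[[0.0, 0.0, 0.0], [20.2, 0.0, 0.0]]
[[0.0, 0.0, 0.0], [20.2, 0.0, 0.0]]
```

jog_arm --series '[[[1.7,0,0],[30,11,-4],-1],[[1.7,0,0],[30,11,-4.3],-1],[[1.7,0,0],[30,10.8,-4.7],-1],[[1.7,0,0],[30,10.7,-5],-1],[[0,0,0],[0,0,0],-1],[[0,0,0],[0,0,0],-1]]'

```text
clock: 4.03
eef_pos: [466.4, 359.6, 231.6]
tool_rot: [1.601, 1.57, 0.292]
force: [-0.3, -0.4, 0.1]
width: 85.3
```

Run:
```python
from h import *
for i in range(3):
    get_image('top'); s,p,r=pose(); print(p.round(1),s['force'].round(1))
plan([465.3,360,149],frame(15),5)
```

```text
[466.4 359.9 232.1] [ 0.1 -0.7  0.6]
[466.3 360.1 232.2] [-0.9 -0.1 -0.4]
[466.2 360.1 232.1] [0.3 0.2 0.9]
from [466.2 360.1 232.1] step 16.6 deg 0.03
[[0.01, -0.01, -0.03], [16.6, -0.2, -0.0]]
[[0.01, -0.01, -0.03], [16.6, -0.2, -0.0]]
[[0.01, -0.01, -0.03], [16.6, -0.2, -0.0]]
[[0.01, -0.01, -0.03], [16.6, -0.2, -0.0]]
[[0.01, -0.01, -0.03], [16.6, -0.2, -0.0]]
```

jog_arm --series '[[[0,0,0],[16.6,-0.2,0],-1],[[0,0,0],[16.6,-0.2,0],-1],[[0,0,0],[16.6,-0.2,0],-1],[[0,0,0],[16.6,-0.2,0],-1],[[0,0,0],[16.6,-0.2,0],-1],[[0,0,0],[0,0,0],-1]]'

```text
clock: 4.92
eef_pos: [464.0, 359.1, 145.8]
tool_rot: [-1.132, 1.568, -2.439]
force: [-0.7, -0.6, -0.1]
width: 85.0
```

jog_arm --series '[[[0,0,0],[0,0,0],1],[[0,0,0],[0,0,0],1],[[0,0,0],[0,0,0],1],[[0,0,0],[0,0,0],1],[[0,0,0],[0,0,0],1],[[0,0,0],[0,0,0],1],[[0,0,0],[0,0,0],1],[[0,0,0],[0,0,0],1]]'

```text
clock: 5.92
eef_pos: [465.2, 360.1, 148.1]
tool_rot: [1.824, 1.57, 0.516]
force: [-0.1, -0.5, 6.1]
width: 23.4
```

Run:
```python
from h import *
s,p,r=pose(); print(s['clock'],p,s['qpos'].round(2),s['width'],s['force'],s['torque'],r.as_matrix().round(3))
```

```text
5.925 [465.15301217 360.05707794 148.09237793] [-0.41  0.72 -0.48  1.79  0.46  0.75 -0.86] 23.401943435959616 [-0.09384209 -0.52878526  6.10536039] [-0.12035444 -0.02083057  0.02927285] [[ 0.001  0.966  0.26 ]
 [ 0.001  0.26  -0.966]
 [-1.     0.001 -0.   ]]
```

jog_arm --series '[[[0,0,0],[-20,0,0],1],[[0,0,0],[-30,0,0],1],[[0,0,0],[-30,0,0],1],[[0,0,0],[-30,0,0],1],[[0,0,0],[-30,0,0],1],[[0,0,0],[0,0,0],1]]'

```text
clock: 6.68
eef_pos: [465.3, 360.7, 289.1]
tool_rot: [2.035, 1.567, 0.728]
force: [1.6, 0.1, -1.9]
width: 23.3
```

```bash
cat > fit.py <<'E'
from h import *
import itertools
s,p,r=pose(); print(s['clock'],p,s['qpos'].round(4).tolist(),s['width'],s['force'],r.as_matrix().round(3).tolist())
D=[([1.10925,.62933,.03843,1.51838,-.0270,.99635,-.01997],[250.37,-599.2,255.4],R.from_matrix([[-.001,.386,-.923],[.002,-.923,-.386],[-1,-.002,0]])),
([1.1,.5,.05,1.18,-.03,1.46,-.02],[250.45,-599.39,457.55],R.from_matrix([[0,.385,-.923],[.001,-.923,-.385],[-1,-.001,0]])),
([-.12,.36,-.58,1.59,.21,1.25,-.55],[476.7,244.2,410.1],R.from_matrix([[0,.982,.188],[-.001,.188,-.982],[-1,0,.001]])),
([-.28,.43,-.64,1.68,.28,1.12,-.6],[428.96,329.85,349.65],R.from_euler('xyz',[-1.793,1.568,-2.978])),
([-.41,.72,-.48,1.79,.46,.75,-.86],[465.15,360.06,148.09],R.from_matrix([[.001,.966,.26],[.001,.26,-.966],[-1,.001,0]])),
(s['qpos'].tolist(),p.tolist(),r)]
def rots(q,sg):
    out=[];a=R.identity()
    for ax,k,g in zip('zyzyzyz',q,sg): a=a*R.from_euler(ax,g*k); out.append(a)
    return out
best=None
for sg in itertools.product([1,-1],repeat=7):
    E=[rots(q,sg)[-1].inv()*r for q,_,r in D]
    m=R.concatenate(E).mean(); e=max((m.inv()*x).magnitude() for x in E)
    if best is None or e<best[0]: best=(e,sg,m)
    if e<.1: print(e,sg,m.as_matrix().round(2).tolist())
E
python3 fit.py
```

```text
6.675 [465.31350942 360.65594875 289.08347636] [-0.3497, 0.5527, -0.5663, 1.6467, 0.334, 1.0363, -0.7565] 23.25919585755325 [ 1.6272489   0.05755162 -1.85842287] [[0.003, 0.966, 0.26], [0.002, 0.26, -0.966], [-1.0, 0.003, -0.002]]
0.009658978425971528 (-1, 1, -1, 1, -1, 1, -1) [[0.0, -1.0, 0.0], [-0.0, -0.0, -1.0], [1.0, 0.0, -0.0]]
0.009771474843762834 (-1, -1, -1, -1, -1, -1, -1) [[-0.0, -1.0, 0.0], [0.0, -0.0, -1.0], [1.0, -0.0, 0.0]]
```

Run:
```python
from h import *
plan([490,120,300],frame(-10.8,16),8)
```

```text
from [465.3 360.7 289.1] step 30.3 deg 3.78
[[3.21, -0.47, 1.95], [-1.4, -4.8, 29.8]]
[[3.21, -0.47, 1.95], [-1.3, -3.1, 30.1]]
[[3.21, -0.47, 1.95], [-1.1, -1.4, 30.2]]
[[3.21, -0.47, 1.95], [-0.9, 0.4, 30.3]]
[[3.21, -0.47, 1.95], [-0.6, 2.1, 30.2]]
[[3.21, -0.47, 1.95], [-0.3, 3.8, 30.0]]
[[3.21, -0.47, 1.95], [0.1, 5.5, 29.8]]
[[3.21, -0.47, 1.95], [0.6, 7.1, 29.4]]
```

jog_arm --series '[[[3.21,-0.47,1.95],[-1.4,-4.8,29.8],1],[[3.21,-0.47,1.95],[-1.3,-3.1,30.1],1],[[3.21,-0.47,1.95],[-1.1,-1.4,30.2],1],[[3.21,-0.47,1.95],[-0.9,0.4,30.3],1],[[3.21,-0.47,1.95],[-0.6,2.1,30.2],1],[[3.21,-0.47,1.95],[-0.3,3.8,30],1],[[3.21,-0.47,1.95],[0,5.5,29.8],1],[[3.21,-0.47,1.95],[0.6,7.1,29.4],1]]'

```text
clock: 7.68
eef_pos: [488.6, 117.7, 297.3]
tool_rot: [1.555, 1.295, -0.205]
force: [0.2, 0.1, -1.4]
width: 23.4
```

```bash
python3 - <<'E'
t=open('fit.py').read().split('best=None')[0]
t=t.replace("(s['qpos'].tolist(),p.tolist(),r)]","([-0.3497,.5527,-.5663,1.6467,.334,1.0363,-.7565],[465.3,360.7,289.1],frame(15)),\n(s['qpos'].tolist(),p.tolist(),r)]")
t+='''
SG=(-1,1,-1,1,-1,1,-1)
M=R.from_matrix([[0,-1,0],[0,0,-1],[1,0,0]])
X,Z=np.eye(3)[0],np.eye(3)[2]
def row(q):
    a=rots(q,SG); return np.array([Z,a[0].apply(X),a[2].apply(X),a[2].apply(Z),a[3].apply(X),a[3].apply(Z),a[5].apply(X),a[5].apply(Z)]).T
A=np.vstack([row(q) for q,_,_ in D]);b=np.hstack([x for _,x,_ in D])
lam=np.eye(8)*.02; pri=np.array([300,0,0,500,0,380,0,250.])
sol=np.linalg.lstsq(np.vstack([A,lam]),np.hstack([b,lam@pri]),rcond=None)[0]
print(sol.round(1),(A@sol-b).reshape(-1,3).round(1).tolist())
def fk(q): return row(q)@sol, rots(q,SG)[-1]*M
'''
open('fit.py','w').write(t)
E
python3 fit.py
```

```text
7.675 [488.55976197 117.70034445 297.30490564] [-0.1158, 0.2827, -0.3496, 2.0632, 0.4487, 0.636, -0.9716] 23.367627781793008 [ 0.17557738  0.08817977 -1.41867005] [[0.267, 0.945, -0.189], [-0.055, -0.181, -0.982], [-0.962, 0.272, 0.004]]
[330.7  38.7   3.2 568.3   8.3 377.4  38.6 323.7] [[26.8, 13.1, -3.4], [31.9, 13.7, -2.5], [-1.1, -0.1, 2.1], [-1.7, 2.1, 2.7], [-0.4, 0.3, 2.3], [-0.2, 0.3, 2.2], [-0.2, 1.3, -3.4]]
```

```bash
sed -i "s/a\[5\].apply(Z)\]).T/a[5].apply(Z),a[0].apply(Y),a[2].apply(Y),a[4].apply(Y)]).T/; s/^X,Z=/Y=np.eye(3)[1];X,Z=/; s/np.eye(8)\*.02/np.eye(11)*.02/; s/,0,250.\])/,0,250.,0,0,0])/" fit.py
cat >> fit.py <<'E'
from scipy.optimize import least_squares
lo=np.array([-3.06,-.37,-1.25,.18,-1.1,.23,-2.94])+.02; hi=np.array([3.06,2.12,1.32,2.47,4.24,1.98,2.94])-.02
def ik(p,r,q0):
    f=lambda q:np.hstack([(fk(q)[0]-p)/100,(fk(q)[1].inv()*r).as_rotvec()*2,.001*(q-q0)])
    o=least_squares(f,np.clip(q0,lo+.01,hi-.01),bounds=(lo,hi)); return o.x,np.linalg.norm(fk(o.x)[0]-p),np.degrees((fk(o.x)[1].inv()*r).magnitude())
O=np.array([627,38.6,0]);ya=-10.8;ex=np.array([np.cos(np.radians(ya)),np.sin(np.radians(ya)),0])
def tcp(xt,zt,lean): 
    a=np.radians(lean); return O+xt*ex+[0,0,zt]-131*(np.sin(a)*ex+[0,0,-np.cos(a)])
E
cat > t.py <<'E'
from fit import *
q=s['qpos']; rng=np.random.default_rng(0)
for jy in (0,90,180,-90):
  for xt in(-85,24):
    res=[]
    for k in range(12):
        q0=np.array(q) if k==0 else rng.uniform(lo,hi)
        if k and jy in(0,): pass
        res.append((k,)+ik(tcp(xt,16,33),frame(ya+jy,33,ya),q0))
    ok=[x for x in res if x[2]<2 and x[3]<1]
    print(jy,xt,'local',res[0][2].round(1),res[0][3].round(1),res[0][1].round(2),len(ok)); 
    for x in ok[:3]: print('   ',x[1].round(2))
E
python3 t.py
```

```text
7.675 [488.55976197 117.70034445 297.30490564] [-0.1158, 0.2827, -0.3496, 2.0632, 0.4487, 0.636, -0.9716] 23.367627781793008 [ 0.17557738  0.08817977 -1.41867005] [[0.267, 0.945, -0.189], [-0.055, -0.181, -0.982], [-0.962, 0.272, 0.004]]
[ 3.283e+02  3.000e-01 -1.500e+00  5.583e+02  1.000e-01  3.782e+02
 -5.300e+00  3.202e+02 -1.400e+01 -1.160e+01 -4.500e+00] [[-1.5, -1.3, -1.1], [2.5, 1.5, 0.3], [1.7, -3.8, 0.4], [-1.0, 2.8, 0.2], [-1.8, 0.2, -0.8], [1.1, -1.1, -0.0], [-0.3, 0.6, 1.0]]
0 -85 local 8.3 3.7 [ 0.35  0.96 -1.23  2.45  1.82  1.26 -2.34] 0
0 24 local 0.0 0.0 [ 0.3   0.82 -0.84  2.27  2.01  0.86 -2.28] 10
    [ 0.3   0.82 -0.84  2.27  2.01  0.86 -2.28]
    [ 0.48  1.04 -1.23  2.27  1.93  1.22 -2.09]
    [ 0.48  1.04 -1.23  2.27  1.93  1.22 -2.09]
90 -85 local 8.3 3.7 [ 0.35  0.96 -1.23  2.45  1.82  1.26 -0.77] 0
90 24 local 0.0 0.0 [ 0.17  0.74 -0.61  2.27  2.09  0.71 -0.83] 6
    [ 0.17  0.74 -0.61  2.27  2.09  0.71 -0.83]
    [ 0.16  0.74 -0.6   2.27  2.09  0.7  -0.84]
    [ 0.48  1.04 -1.23  2.27  1.93  1.22 -0.52]
180 -85 local 8.3 3.7 [ 0.35  0.96 -1.23  2.45  1.82  1.26  0.8 ] 0
180 24 local 0.0 0.0 [-0.03  0.68 -0.3   2.28  2.26  0.53  0.52] 9
    [-0.03  0.68 -0.3   2.28  2.26  0.53  0.52]
    [ 0.44  0.97 -1.13  2.27  1.94  1.11  1.  ]
    [-0.42  0.68  0.26  2.28  2.92  0.34 -0.22]
-90 -85 local 22.9 16.9 [-0.95  0.72  0.83  2.27 -1.08  0.25 -1.08] 0
-90 24 local 15.2 12.9 [-0.71  0.75  0.69  2.08 -1.08  0.25 -0.99] 6
    [-0.64  0.75  0.59  2.28  3.54  0.36  0.68]
    [-0.13  0.67 -0.16  2.28  2.37  0.47  1.96]
    [-0.53  0.71  0.43  2.28  3.23  0.33  1.01]
```

```bash
cat > t2.py <<'E'
from fit import *
def run(q,wps,n):
    for (a,b,m) in wps:
        for k in range(1,m+1):
            v=np.array(a)+(np.array(b)-a)*k/m
            xt,z,le,jy=v; q2,e,d=ik(tcp(xt,z,le),frame(ya+jy,le,ya),q)
            j=np.abs(q2-q).max(); q=q2
            if k%max(1,m//n)==0 or e>1 or d>.5: print(v.round(1),q.round(2),e.round(1),d.round(1),'jump',j.round(2))
    return q
q0=np.array(s['qpos'])
for L in (10,18,25):
    print('L',L)
    q=run(q0,[((-90,187,16,0),(-90,100,L,90),12),((-90,100,L,90),(-90,16,L,90),4),((-90,16,L,90),(-20,16,25,90),6),((-20,16,25,90),(24,16,33,90),6)],2)
E
python3 t2.py
```

```text
7.675 [488.55976197 117.70034445 297.30490564] [-0.1158, 0.2827, -0.3496, 2.0632, 0.4487, 0.636, -0.9716] 23.367627781793008 [ 0.17557738  0.08817977 -1.41867005] [[0.267, 0.945, -0.189], [-0.055, -0.181, -0.982], [-0.962, 0.272, 0.004]]
[ 3.283e+02  3.000e-01 -1.500e+00  5.583e+02  1.000e-01  3.782e+02
 -5.300e+00  3.202e+02 -1.400e+01 -1.160e+01 -4.500e+00] [[-1.5, -1.3, -1.1], [2.5, 1.5, 0.3], [1.7, -3.8, 0.4], [-1.0, 2.8, 0.2], [-1.8, 0.2, -0.8], [1.1, -1.1, -0.0], [-0.3, 0.6, 1.0]]
L 10
[-90.  143.5  13.   45. ] [ 0.17  0.37 -0.54  2.05  0.51  0.63 -0.12] 0.0 0.0 jump 0.11
[-90. 100.  10.  90.] [ 0.29  0.5  -0.71  2.04  0.69  0.67  0.51] 0.0 0.0 jump 0.1
[-90.  58.  10.  90.] [ 0.23  0.56 -0.63  2.08  0.79  0.58  0.41] 0.0 0.0 jump 0.05
[-90.  16.  10.  90.] [ 0.16  0.62 -0.53  2.12  0.91  0.48  0.29] 0.0 0.0 jump 0.06
[-55.   16.   17.5  90. ] [-0.    0.59 -0.31  2.19  1.26  0.31 -0.06] 0.0 0.0 jump 0.16
[-20.  16.  25.  90.] [ 0.04  0.64 -0.4   2.24  1.84  0.42 -0.63] 0.0 0.0 jump 0.15
[ 2. 16. 29. 90.] [ 0.08  0.68 -0.46  2.26  2.01  0.53 -0.78] 0.0 0.0 jump 0.05
[24. 16. 33.
[... 717 characters left out ...]
65 -0.89] 0.0 0.0 jump 0.04
L 25
[-90.  143.5  20.5  45. ] [ 0.04  0.31 -0.41  2.19  0.74  0.45 -0.38] 0.0 0.0 jump 0.08
[-90. 100.  25.  90.] [-0.06  0.38 -0.33  2.33  1.4   0.34 -0.29] 0.0 0.0 jump 0.14
[-90.  58.  25.  90.] [-0.02  0.49 -0.4   2.37  1.76  0.41 -0.66] 0.0 0.0 jump 0.16
[-90.  16.  25.  90.] [ 0.03  0.61 -0.49  2.4   1.98  0.53 -0.87] 0.0 0.0 jump 0.09
[-55.  16.  25.  90.] [ 0.03  0.62 -0.43  2.32  1.92  0.47 -0.76] 0.0 0.0 jump 0.04
[-20.  16.  25.  90.] [ 0.03  0.63 -0.37  2.24  1.85  0.41 -0.64] 0.0 0.0 jump 0.04
[ 2. 16. 29. 90.] [ 0.07  0.67 -0.45  2.26  2.02  0.52 -0.8 ] 0.0 0.0 jump 0.05
[24. 16. 33. 90.] [ 0.09  0.72 -0.49  2.28  2.14  0.63 -0.91] 0.0 0.0 jump 0.04
```

```bash
cat >> h.py <<'E'
O=np.array([627,38.6,0]);ya=-10.8;ex=np.array([np.cos(np.radians(ya)),np.sin(np.radians(ya)),0])
ey=np.array([-ex[1],ex[0],0]); LT=131.
def tcp(xt,zt,lean,yt=0): 
    a=np.radians(lean); return O+xt*ex+yt*ey+[0,0,zt]-LT*(np.sin(a)*ex+[0,0,-np.cos(a)])
def tip():
    s,p,r=pose(); t=p+LT*r.apply([1,0,0]); a=r.apply([1,0,0]); print('t',s['clock'],'tip ch',((t-O)@ex).round(1),((t-O)@ey).round(1),t[2].round(1),'lean',np.degrees(np.arctan2(a@ex,-a[2])).round(1),'side',np.degrees(a@ey).round(1),'q',s['qpos'].round(2),'F',s['force'].round(1),'w',s['width'].round(1))
E
python3 - <<'E'
from h import *
tip()
plan(tcp(-90,135,20),frame(ya+45,20,ya),6)
plan(tcp(-90,100,25),frame(ya+90,25,ya),6,p0=tcp(-90,135,20),r0=frame(ya+45,20,ya))
E
```

```text
Traceback (most recent call last):
  File "h.py", line 36, in tip
    s,p,r=pose(); t=p+LT*r.apply([1,0,0]); a=r.apply([1,0,0]); print('t',s['clock'],'tip ch',((t-O)@ex).round(1),((t-O)@ey).round(1),t[2].round(1),'lean',np.degrees(np.arctan2(a@ex,-a[2])).round(1),'side',np.degrees(a@ey).round(1),'q',s['qpos'].round(2),'F',s['force'].round(1),'w',s['width'].round(1))
                                                                                                                                                                                                                                                                                          ^^^^^^^^^^^^^^^^
AttributeError: 'float' object has no attribute 'round'
```

```bash
sed -i "s/s\['width'\].round(1)/round(s['width'],1)/" h.py
python3 - <<'E'
from h import *
tip()
plan(tcp(-90,135,20),frame(ya+45,20,ya),6)
plan(tcp(-90,100,25),frame(ya+90,25,ya),6,p0=tcp(-90,135,20),r0=frame(ya+45,20,ya))
E
```

```text
t 7.675 tip ch -115.1 51.2 171.3 lean 15.8 side -0.3 q [-0.12  0.28 -0.35  2.06  0.45  0.64 -0.97] F [ 0.2  0.1 -1.4] w 23.4
from [488.6 117.7 297.3] step 11.1 deg 7.53
[[-7.5, -0.23, 0.68], [7.1, 0.8, 8.6]]
[[-7.5, -0.23, 0.68], [7.1, -0.4, 8.6]]
[[-7.5, -0.23, 0.68], [7.1, -1.6, 8.4]]
[[-7.5, -0.23, 0.68], [7.1, -2.8, 8.1]]
[[-7.5, -0.23, 0.68], [7.1, -3.9, 7.6]]
[[-7.5, -0.23, 0.68], [7.1, -5.0, 7.0]]
from [494.6  63.9 258.1] step 6.8 deg 7.54
[[-7.5, -0.79, 0.33], [5.6, -2.8, -2.8]]
[[-7.5, -0.79, 0.33], [5.5, -2.4, -3.2]]
[[-7.5, -0.79, 0.33], [5.5, -2.0, -3.5]]
[[-7.5, -0.79, 0.33], [5.4, -1.5, -3.8]]
[[-7.5, -0.79, 0.33], [5.3, -1.1, -4.1]]
[[-7.5, -0.79, 0.33], [5.3, -0.5, -4.3]]
```

jog_arm --series '[[[-7.5,-0.2,0.7],[7.1,0.8,8.6],1],[[-7.5,-0.2,0.7],[7.1,-0.4,8.6],1],[[-7.5,-0.2,0.7],[7.1,-1.6,8.4],1],[[-7.5,-0.2,0.7],[7.1,-2.8,8.1],1],[[-7.5,-0.2,0.7],[7.1,-3.9,7.6],1],[[-7.5,-0.2,0.7],[7.1,-5,7],1],[[-7.5,-0.8,0.3],[5.6,-2.8,-2.8],1],[[-7.5,-0.8,0.3],[5.5,-2.4,-3.2],1]]'

```text
clock: 8.68
eef_pos: [491.0, 65.8, 244.6]
tool_rot: [0.509, 1.194, -0.199]
force: [0.4, -0.0, -2.1]
width: 23.2
```

Run:
```python
from h import *
tip()
plan(tcp(-90,100,25),frame(ya+90,25,ya),5)
```

```text
t 8.675 tip ch -90.4 0.7 122.8 lean 21.6 side -0.2 q [ 0.    0.34 -0.4   2.24  0.92  0.41 -0.32] F [ 0.4 -0.  -2.1] w 23.2
from [491.   65.8 244.6] step 5.3 deg 5.98
[[-5.94, -0.65, 0.22], [4.3, -1.8, -2.6]]
[[-5.94, -0.65, 0.22], [4.3, -1.5, -2.8]]
[[-5.94, -0.65, 0.22], [4.2, -1.2, -3.0]]
[[-5.94, -0.65, 0.22], [4.2, -0.9, -3.2]]
[[-5.94, -0.65, 0.22], [4.2, -0.6, -3.3]]
```

jog_arm --series '[[[-6,-0.6,0.2],[4.3,-1.8,-2.6],1],[[-6,-0.6,0.2],[4.3,-1.5,-2.8],1],[[-6,-0.6,0.2],[4.2,-1.2,-3],1],[[-6,-0.7,0.2],[4.2,-0.9,-3.2],1],[[-6,-0.7,0.2],[4.2,-0.6,-3.3],1],[[0,0,0],[0,0,0],1]]'

```text
clock: 9.43
eef_pos: [483.9, 66.0, 218.8]
tool_rot: [-0.004, 1.137, -0.191]
force: [-0.6, 0.3, -1.9]
width: 23.5
```

Run:
```python
from h import *
tip()
d=grab('wrist'); w=d['img']; d=grab('top'); t=d['img'][50:250,300:460]; d2=grab('scene'); c=d2['img'][110:290,220:420]
tt=cv2.resize(t,(400,500)); cc=cv2.resize(c,(400,360)); 
save(np.hstack([np.vstack([cv2.resize(w,(400,250)),cv2.resize(c,(400,350))]),cv2.resize(t,(400,600)) [:600]]) ,'m1')
plan(tcp(-90,45,25),frame(ya+90,25,ya),4)
```

```text
t 9.425 tip ch -90.7 0.0 99.9 lean 24.8 side -0.1 q [-0.09  0.37 -0.33  2.33  1.38  0.35 -0.28] F [-0.6  0.3 -1.9] w 23.5
from [485.4  66.3 220.2] step 14.1 deg 0.01
[[-0.0, 0.01, 0.0], [12.7, -0.2, -6.2]]
[[-0.0, 0.01, 0.0], [12.7, -0.2, -6.2]]
[[-0.0, 0.01, 0.0], [12.7, -0.2, -6.2]]
[[-0.0, 0.01, 0.0], [12.7, -0.2, -6.2]]
```

View pics/m1.png

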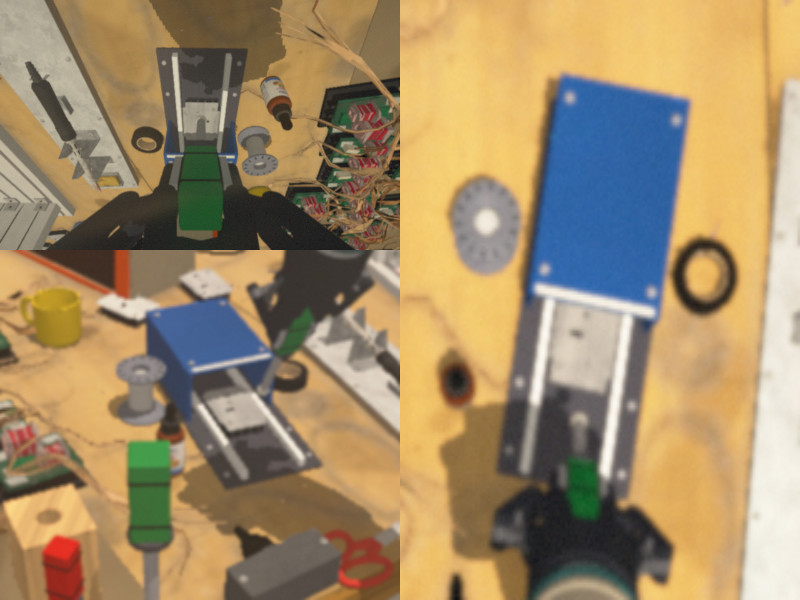

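The combined view shows the tool held leaning, with its ball tip at about (578,420) in the right-hand panel, on the centre line behind the module. The module's near end is at about (583,387), and the bottle, spool and tape are untouched.

Run:
```python
from h import *
d=load('top')
ch=lambda p:(round((p-O)@ex,1),round((p-O)@ey,1),round(p[2],1))
print('ball seen',ch(ray(d,371.2,190,100)))
t=d['img'][110:215,340:410]; save(t,'m2',7)
```

```text
ball seen (np.float64(-90.3), np.float64(0.4), np.float64(100.0))
```

View pics/m2.png

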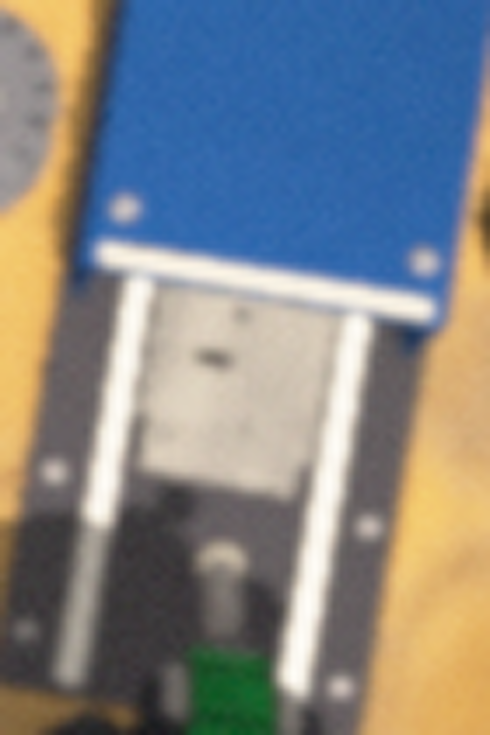

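The ball tip is at (222,560), the module's near edge at (140,470)–(297,497), and the rail centre lines run (138,280)→(72,680) and (356,322)→(296,690).

Run:
```python
from h import *
d=load('top')
ch=lambda p:np.array([(p-O)@ex,(p-O)@ey]).round(1)
g=lambda u,v,z: ch(ray(d,340+u/7-.43,110+v/7-.43,z))
print('ball',g(222,558,98))
print('L',g(138,280,19),g(72,680,19),'R',g(356,322,19),g(296,690,19))
print('mod',g(140,470,26),g(297,497,26)); print('edge',g(95,243,83),g(437,298,83),g(95,268,78),g(432,320,78))
```

```text
ball [-88.6   0.3]
L [ 3.8 37.7] [-132.5   37.2] R [  1.9 -36.7] [-123.2  -37.1]
mod [-59.8  26.7] [-60.  -26.2]
edge [ 4.2 55.3] [  4.9 -54.1] [-2.9 53.9] [ -1.6 -54.3]
```

jog_arm --series '[[[0,0,0],[12.7,-0.1,-6],1],[[0,0,0],[12.7,-0.1,-6],1],[[0,0,0],[12.7,-0.1,-6],1],[[0,0,0],[12.7,-0.1,-6],1],[[0,0,0],[12.7,0,-6],1],[[0,0,0],[6,0,-2.8],1],[[0,0,0],[0,0,0],1]]'

```text
clock: 10.45
eef_pos: [485.3, 65.7, 143.4]
tool_rot: [-0.001, 1.134, -0.189]
force: [0.2, -0.7, -0.6]
width: 23.6
```

Run:
```python
from h import *
tip()
plan(tcp(-72,16.5,25),frame(ya+90,25,ya),4)
```

```text
t 10.45 tip ch -88.8 0.0 24.7 lean 25.0 side -0.0 q [-0.05  0.57 -0.41  2.4   1.97  0.47 -0.89] F [ 0.2 -0.7 -0.6] w 23.6
from [485.3  65.7 143.4] step 4.7 deg 0.01
[[0.01, 0.01, 0.0], [3.6, -0.0, 3.0]]
[[0.01, 0.01, 0.0], [3.6, -0.0, 3.0]]
[[0.01, 0.01, 0.0], [3.6, -0.0, 3.0]]
[[0.01, 0.01, 0.0], [3.6, -0.0, 3.0]]
```

jog_arm --series '[[[0,0,0],[3.6,0,3],1],[[0,0,0],[3.6,0,3],1],[[0,0,0],[3.6,0,3],1],[[0,0,0],[3.4,0,3],1],[[0,0,0],[0,0,0],1]]'

```text
clock: 11.08
eef_pos: [502.3, 62.6, 135.9]
tool_rot: [-0.001, 1.133, -0.189]
force: [-0.1, -0.3, -0.6]
width: 23.5
```

```bash
cat > st.py <<'E'
from h import *
import sys
F=[];T=[]
for i in range(4):
    get_image('top'); s,p,r=pose(); F.append(s['force']);T.append(s['torque'])
F=np.mean(F,0); tip(); print('Fch',(F@ex).round(2),(F@ey).round(2),F[2].round(2),'T',np.mean(T,0).round(3))
if len(sys.argv)>1: 
    x,z,l,n=map(float,sys.argv[1:]); plan(tcp(x,z,l),frame(ya+90,l,ya),int(n),nd=2)
E
python3 st.py -25 16.5 26 8
```

```text
t 11.275 tip ch -72.0 0.3 17.3 lean 25.1 side 0.0 q [-0.03  0.6  -0.39  2.37  1.98  0.47 -0.87] F [-1.   0.4 -1.4] w 23.3
Fch -0.21 -0.01 -0.9 T [0.099 0.553 0.021]
from [501.8  62.8 135.9] step 5.6 deg 0.12
[[0.01, -0.12, -0.0], [2.58, -0.05, 5.02]]
[[0.01, -0.12, -0.0], [2.59, -0.05, 5.01]]
[[0.01, -0.12, -0.0], [2.6, -0.04, 5.01]]
[[0.01, -0.12, -0.0], [2.61, -0.04, 5.0]]
[[0.01, -0.12, -0.0], [2.62, -0.04, 5.0]]
[[0.01, -0.12, -0.0], [2.63, -0.04, 4.99]]
[[0.01, -0.12, -0.0], [2.64, -0.04, 4.98]]
[[0.01, -0.12, -0.0], [2.65, -0.04, 4.98]]
```

jog_arm --series '[[[0,0,0],[1,0,1.9],1],[[0,0,0],[1.3,0,2.4],1],[[0,0,0],[1.3,0,2.4],1],[[0,0,0],[1.9,0,3.8],1],[[0,0,0],[1.9,0,3.8],1],[[0,0,0],[1.9,0,3.8],1],[[0,0,0],[1.9,0,3.8],1],[[0,0,0],[1.9,0,3.8],1]]'

```text
clock: 12.28
eef_pos: [530.5, 57.3, 135.0]
tool_rot: [-0.001, 1.133, -0.188]
force: [-1.4, -0.0, -1.0]
width: 23.3
```

```bash
python3 st.py -8 16.5 29 8
```

```text
t 12.475 tip ch -42.5 0.2 16.5 lean 25.1 side -0.0 q [-0.04  0.61 -0.34  2.3   1.93  0.41 -0.78] F [-0.1  0.2 -0.9] w 23.2
Fch -0.13 -0.02 -1.01 T [ 0.145  0.605 -0.017]
from [530.6  57.3 135.1] step 3.4 deg 0.48
[[0.01, -0.48, 0.0], [1.87, -0.04, 2.8]]
[[0.01, -0.48, 0.0], [1.89, -0.04, 2.78]]
[[0.01, -0.48, 0.0], [1.92, -0.04, 2.77]]
[[0.01, -0.48, 0.0], [1.94, -0.04, 2.75]]
[[0.01, -0.48, 0.0], [1.96, -0.04, 2.73]]
[[0.01, -0.48, 0.0], [1.99, -0.03, 2.72]]
[[0.01, -0.48, 0.0], [2.01, -0.03, 2.7]]
[[0.01, -0.48, 0.0], [2.03, -0.03, 2.68]]
```

jog_arm --series '[[[0,-0.5,0],[1.9,0,2.8],1],[[0,-0.5,0],[1.9,0,2.8],1],[[0,-0.5,0],[1.9,0,2.8],1],[[0,-0.5,0],[1.9,0,2.7],1],[[0,-0.5,0],[2,0,2.7],1],[[0,-0.5,0],[2,0,2.7],1],[[0,-0.5,0],[2,0,2.7],1],[[0,-0.5,0],[2,0,2.7],1]]'

```text
clock: 13.48
eef_pos: [556.6, 52.3, 130.9]
tool_rot: [-0.001, 1.063, -0.188]
force: [-0.6, 0.5, -2.7]
width: 23.8
```

```bash
python3 st.py 6 16.5 33 8
python3 - <<'E'
from h import *
d=grab('top'); t=d['img'][110:215,330:420]; d2=grab('scene'); c=d2['img'][120:240,270:390]
save(np.hstack([cv2.resize(t,(400,467),interpolation=2),cv2.resize(c,(400,467),interpolation=2)]),'m3')
E
```

```text
t 13.675 tip ch -7.9 0.3 16.7 lean 29.1 side -0.0 q [ 0.    0.65 -0.39  2.29  2.06  0.51 -0.89] F [-0.6  0.7 -0.5] w 23.5
Fch -0.47 0.18 -1.34 T [0.134 0.703 0.005]
from [556.7  52.3 131.1] step 1.0 deg 0.48
[[0.01, -0.48, -0.0], [0.9, -0.04, 0.4]]
[[0.01, -0.48, -0.0], [0.9, -0.04, 0.39]]
[[0.01, -0.48, -0.0], [0.9, -0.04, 0.38]]
[[0.01, -0.48, -0.0], [0.91, -0.04, 0.37]]
[[0.01, -0.48, -0.0], [0.91, -0.04, 0.37]]
[[0.01, -0.48, -0.0], [0.91, -0.04, 0.36]]
[[0.01, -0.48, -0.0], [0.92, -0.04, 0.35]]
[[0.01, -0.48, -0.0], [0.92, -0.04, 0.34]]
```

View pics/m3.png

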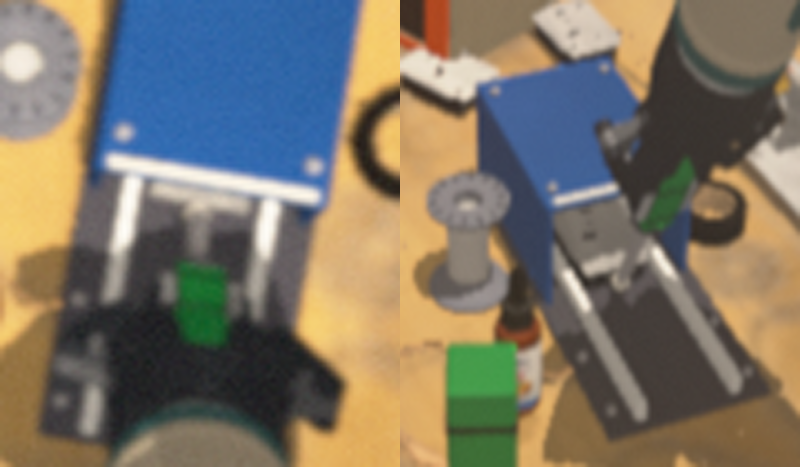

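The module has moved nearly flush with the cover's front edge, at left-panel (200,190), and the tool is on its centre line.

jog_arm --series '[[[0,-0.5,0],[0.9,0,0.4],1],[[0,-0.5,0],[0.9,0,0.4],1],[[0,-0.5,0],[0.9,0,0.4],1],[[0,-0.5,0],[0.9,0,0.4],1],[[0,-0.5,0],[0.9,0,0.4],1],[[0,-0.5,0],[0.9,0,0.4],1],[[0,-0.5,0],[0.9,0,0.3],1],[[0,-0.5,0],[0.9,0,0.3],1]]'

```text
clock: 14.78
eef_pos: [562.6, 51.2, 126.3]
tool_rot: [-0.001, 0.993, -0.188]
force: [-1.1, 0.7, -2.2]
width: 23.4
```

```bash
python3 st.py 11 16.5 33.5 5
```

```text
t 14.975 tip ch 5.9 0.3 16.5 lean 33.1 side 0.0 q [ 0.03  0.7  -0.45  2.33  2.19  0.65 -1.01] F [-0.3  0.6 -1.3] w 23.3
Fch -0.54 0.65 -1.89 T [ 0.176  0.939 -0.005]
from [562.6  51.2 126.3] step 0.9 deg 0.08
[[0.01, -0.08, -0.0], [0.56, -0.06, 0.66]]
[[0.01, -0.08, -0.0], [0.56, -0.06, 0.66]]
[[0.01, -0.08, -0.0], [0.56, -0.06, 0.66]]
[[0.01, -0.08, -0.0], [0.56, -0.06, 0.66]]
[[0.01, -0.08, -0.0], [0.56, -0.06, 0.66]]
```

jog_arm --series '[[[0,0,0],[0.55,0,0.84],1],[[0,0,0],[0.55,0,0.84],1],[[0,0,0],[0.55,0,0.84],1],[[0,0,0],[0.55,0,0.84],1],[[0,0,0],[0.55,0,0.84],1],[[0,0,0],[0.55,0,0.84],1]]'

```text
clock: 15.72
eef_pos: [568.6, 50.1, 126.3]
tool_rot: [-0.001, 0.993, -0.188]
force: [-0.6, -0.2, -1.1]
width: 23.4
```

```bash
python3 st.py
```

```text
t 15.925 tip ch 12.0 0.4 16.6 lean 33.1 side 0.0 q [ 0.03  0.7  -0.45  2.32  2.18  0.64 -1.  ] F [ 1.1  0.7 -2.5] w 23.6
Fch -0.43 0.18 -1.94 T [ 0.196  0.959 -0.014]
```

jog_arm --series '[[[0,0,0],[0.55,0,0.84],1],[[0,0,0],[0.55,0,0.84],1],[[0,0,0],[0,0,0],1]]'

```text
clock: 16.3
eef_pos: [570.6, 49.7, 126.3]
tool_rot: [-0.001, 0.993, -0.188]
force: [-0.3, -0.1, -1.8]
width: 23.0
```

```bash
python3 st.py
```

```text
t 16.5 tip ch 14.1 0.4 16.6 lean 33.1 side 0.0 q [ 0.03  0.7  -0.44  2.31  2.18  0.63 -0.99] F [-0.5  0.1 -1.8] w 23.4
Fch -0.57 0.13 -1.91 T [ 0.144  0.882 -0.008]
```

jog_arm --series '[[[0,0,0],[0.55,0,0.84],1],[[0,0,0],[0.55,0,0.84],1],[[0,0,0],[0,0,0],1]]'

```text
clock: 16.88
eef_pos: [572.6, 49.3, 126.3]
tool_rot: [-0.001, 0.993, -0.188]
force: [-1.0, -0.3, -1.8]
width: 23.2
```

```bash
python3 st.py
```

```text
t 17.075 tip ch 16.0 0.4 16.6 lean 33.1 side 0.0 q [ 0.03  0.7  -0.44  2.31  2.18  0.63 -0.99] F [-0.3  0.3 -2.7] w 23.3
Fch -0.07 0.32 -2.05 T [0.191 0.903 0.022]
```

jog_arm --series '[[[0,0,0],[0.55,0,0.84],1],[[0,0,0],[0.55,0,0.84],1],[[0,0,0],[0,0,0],1]]'

```text
clock: 17.45
eef_pos: [574.5, 49.0, 126.3]
tool_rot: [-0.001, 0.993, -0.188]
force: [-0.9, 0.5, -2.0]
width: 24.0
```

```bash
python3 st.py
```

```text
t 17.65 tip ch 18.0 0.4 16.6 lean 33.1 side 0.0 q [ 0.03  0.7  -0.44  2.3   2.18  0.63 -0.98] F [-0.6 -0.3 -1.9] w 23.1
Fch -0.57 -0.36 -1.91 T [0.184 0.912 0.002]
```

jog_arm --series '[[[0,0,0],[0.55,0,0.84],1],[[0,0,0],[0.55,0,0.84],1],[[0,0,0],[0,0,0],1]]'

```text
clock: 18.02
eef_pos: [576.0, 48.6, 126.0]
tool_rot: [-0.001, 0.994, -0.188]
force: [-2.0, -0.4, -1.9]
width: 23.4
```

```bash
python3 st.py
```

```text
t 18.225 tip ch 19.5 0.3 16.2 lean 33.0 side 0.0 q [ 0.03  0.7  -0.44  2.3   2.18  0.62 -0.98] F [-2.3  0.2 -2.1] w 23.2
Fch -2.08 -0.08 -2.2 T [ 0.219  1.429 -0.048]
```

jog_arm --series '[[[0,0,0],[0.55,0,0.84],1],[[0,0,0],[0,0,0],1]]'

```text
clock: 18.48
eef_pos: [576.7, 48.4, 125.8]
tool_rot: [-0.001, 0.995, -0.188]
force: [-4.4, -0.2, -1.9]
width: 23.5
```

```bash
python3 st.py
```

```text
t 18.675 tip ch 20.2 0.2 16.1 lean 33.0 side 0.0 q [ 0.03  0.7  -0.44  2.3   2.17  0.62 -0.98] F [-3.2 -0.2 -2.2] w 23.1
Fch -3.88 -0.69 -2.44 T [ 0.244  2.058 -0.122]
```

jog_arm --series '[[[0,0,0],[0.55,0,0.84],1],[[0,0,0],[0.28,0,0.42],1],[[0,0,0],[0,0,0],1]]'

```text
clock: 19.05
eef_pos: [577.9, 48.3, 125.7]
tool_rot: [-0.001, 0.996, -0.188]
force: [-6.1, -0.5, -2.0]
width: 23.3
```

```bash
python3 st.py; python3 st.py
```

```text
t 19.25 tip ch 21.2 0.3 15.7 lean 33.0 side 0.0 q [ 0.03  0.7  -0.43  2.29  2.17  0.62 -0.97] F [-5.2  0.4 -2.2] w 23.4
Fch -5.91 -0.83 -2.39 T [ 0.286  2.467 -0.11 ]
t 19.45 tip ch 21.2 0.4 15.7 lean 33.0 side 0.0 q [ 0.03  0.7  -0.43  2.29  2.17  0.62 -0.97] F [-6.6  0.6 -2.4] w 23.3
Fch -5.8 -0.81 -2.16 T [ 0.28   2.457 -0.126]
```

jog_arm --series '[[[0,0,0],[-0.55,0,-0.84],1],[[0,0,0],[-0.55,0,-0.84],1],[[0,0,0],[-1.1,0,-1.7],1],[[0,0,0],[-2.2,0,-3.4],1],[[0,0,0],[-4.4,0,-6.7],1],[[0,0,0],[-4.4,0,-6.7],1],[[0,0,0],[-4.4,0,-6.7],1],[[0,0,0],[-4.4,0,-6.7],1]]'

```text
clock: 20.45
eef_pos: [538.9, 55.8, 126.4]
tool_rot: [-0.001, 0.993, -0.188]
force: [-0.4, 0.6, -2.2]
width: 23.1
```

```bash
python3 st.py
python3 - <<'E'
from h import *
plan(tcp(-75,140,25),frame(ya+90,25,ya),6)
E
```

```text
t 20.65 tip ch -17.6 0.4 16.7 lean 33.1 side 0.0 q [ 0.02  0.69 -0.48  2.39  2.2   0.7  -1.06] F [-0.2 -0.  -1.1] w 22.9
Fch -0.33 0.16 -1.34 T [0.181 0.739 0.013]
from [539.5  55.7 126.4] step 23.1 deg 1.35
[[0.02, 1.35, -0.0], [-22.2, -0.1, 6.3]]
[[0.02, 1.35, -0.0], [-22.4, -0.1, 5.8]]
[[0.02, 1.35, -0.0], [-22.5, -0.1, 5.2]]
[[0.02, 1.35, -0.0], [-22.6, -0.1, 4.7]]
[[0.02, 1.35, -0.0], [-22.7, -0.1, 4.2]]
[[0.02, 1.35, -0.0], [-22.8, -0.1, 3.6]]
```

jog_arm --series '[[[0,1.35,0],[-22.2,0,6.3],1],[[0,1.35,0],[-22.4,0,5.8],1],[[0,1.35,0],[-22.5,0,5.2],1],[[0,1.35,0],[-22.6,0,4.7],1],[[0,1.35,0],[-22.7,0,4.2],1],[[0,1.35,0],[-22.8,0,3.6],1],[[0,0,0],[0,0,0],1]]'

```text
clock: 21.52
eef_pos: [501.2, 62.5, 256.3]
tool_rot: [-0.003, 1.126, -0.192]
force: [-0.4, -0.7, -0.5]
width: 23.7
```

Run:
```python
from h import *
tip()
plan([485,150,300],frame(45,10,ya),6)
plan([465.2,358,296],frame(15),7,p0=np.array([485,150,300.]),r0=frame(45,10,ya))
```

```text
t 21.525 tip ch -71.7 -0.3 138.0 lean 25.5 side -0.1 q [-0.08  0.31 -0.3   2.26  1.04  0.37  0.08] F [-0.4 -0.7 -0.5] w 23.7
from [501.2  62.5 256.3] step 16.5 deg 6.23
[[5.65, 2.51, -0.76], [-8.9, 13.8, -1.7]]
[[5.65, 2.51, -0.76], [-9.0, 13.4, -3.5]]
[[5.65, 2.51, -0.76], [-9.0, 12.9, -5.2]]
[[5.65, 2.51, -0.76], [-8.9, 12.2, -6.8]]
[[5.65, 2.51, -0.76], [-8.7, 11.3, -8.3]]
[[5.65, 2.51, -0.76], [-8.4, 10.3, -9.8]]
from [485. 150. 300.] step 29.9 deg 4.51
[[4.27, 0.94, -1.09], [-0.9, 19.0, -23.0]]
[[4.27, 0.94, -1.09], [-0.8, 17.2, -24.4]]
[[4.27, 0.94, -1.09], [-0.7, 15.4, -25.6]]
[[4.27, 0.94, -1.09], [-0.6, 13.4, -26.7]]
[[4.27, 0.94, -1.09], [-0.4, 11.4, -27.6]]
[[4.27, 0.94, -1.09], [-0.1, 9.3, -28.4]]
[[4.27, 0.94, -1.09], [0.2, 7.1, -29.0]]
```

jog_arm --series '[[[5.65,2.5,-0.76],[-8.9,13.8,-1.7],1],[[5.65,2.5,-0.76],[-9,13.4,-3.5],1],[[5.65,2.5,-0.76],[-9,12.9,-5.2],1],[[5.65,2.5,-0.76],[-8.9,12.2,-6.8],1],[[5.65,2.5,-0.76],[-8.7,11.3,-8.3],1],[[5.65,2.5,-0.76],[-8.4,10.3,-9.8],1],[[4.3,0.9,-1.1],[-0.9,19,-23],1],[[4.3,0.9,-1.1],[-0.8,17.2,-24.4],1]]'

```text
clock: 22.52
eef_pos: [479.0, 208.1, 295.7]
tool_rot: [0.61, 1.446, -0.33]
force: [1.0, -0.1, -1.9]
width: 23.4
```

Run:
```python
from h import *
tip()
plan([465.2,360,296],frame(15),6)
```

```text
t 22.525 tip ch -161.0 136.4 165.7 lean 7.1 side -1.0 q [-0.2   0.39 -0.44  1.89  0.35  0.86 -0.2 ] F [ 1.  -0.1 -1.9] w 23.4
from [479.  208.1 295.7] step 25.4 deg 3.72
[[3.52, 0.84, -0.86], [-1.4, 13.1, -21.7]]
[[3.52, 0.84, -0.86], [-1.2, 11.7, -22.5]]
[[3.52, 0.84, -0.86], [-1.0, 10.3, -23.2]]
[[3.52, 0.84, -0.86], [-0.8, 8.9, -23.8]]
[[3.52, 0.84, -0.86], [-0.6, 7.4, -24.3]]
[[3.52, 0.84, -0.86], [-0.3, 5.9, -24.7]]
```

jog_arm --series '[[[3.5,0.85,-0.85],[-1.4,13.1,-21.7],1],[[3.5,0.85,-0.85],[-1.2,11.7,-22.5],1],[[3.5,0.85,-0.85],[-1,10.3,-23.2],1],[[3.5,0.85,-0.85],[-0.8,8.9,-23.8],1],[[3.5,0.85,-0.85],[-0.6,7.4,-24.3],1],[[3.5,0.85,-0.85],[-0.3,5.9,-24.7],1],[[0,0,0],[0,0,0],1]]'

```text
clock: 23.4
eef_pos: [463.7, 361.4, 296.1]
tool_rot: [2.449, 1.569, 1.148]
force: [0.3, -0.4, -1.3]
width: 23.2
```

Run:
```python
from h import *
tip(); s,p,r=pose(); print(p)
plan([465.2,360,250],frame(15),2)
d=grab('top'); t=d['img'][180:280,190:290]; d2=grab('scene'); c=d2['img'][150:310,200:330]
# module + stop check from top as well
m=d['img'][110:215,330:420]
save(np.hstack([cv2.resize(t,(260,320),interpolation=2),cv2.resize(c,(260,320),interpolation=2),cv2.resize(m,(274,320),interpolation=2)]),'m4')
```

```text
t 23.4 tip ch -220.8 286.7 165.1 lean 0.0 side 0.1 q [-0.45  0.52 -0.4   1.64  0.23  1.03 -0.65] F [ 0.3 -0.4 -1.3] w 23.2
[463.70861919 361.4298567  296.07995537]
from [463.7 361.4 296.1] step 23.1 deg 0.24
[[0.24, -0.04, -0.03], [23.0, 0.5, 0.9]]
[[0.24, -0.04, -0.03], [23.0, 0.5, 0.9]]
```

View pics/m4.png

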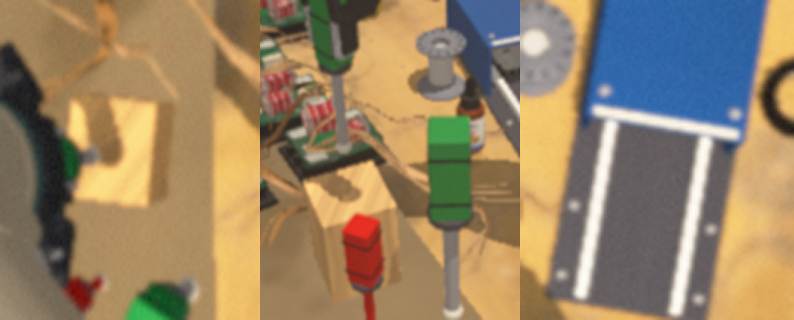

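The right panel shows the channel empty up to the cover, with the module fully inside. The ball tip is at left panel (93,157) and middle panel (343,148). I'll check by triangulation whether the tool tilted in the grip.

Run:
```python
from h import *
t=load('top');c=load('scene')
T=(225.4,228.6);C=(241.1,223.6)
def proj(d,p):
    q=np.linalg.inv(d['cam_to_world'])@np.append(p,1); f=200/np.tan(np.radians(float(d['fovy']))/2)
    return np.array([d['cx']-f*q[0]/q[2],d['cy']+f*q[1]/q[2]])
from scipy.optimize import least_squares
o=least_squares(lambda p:np.hstack([proj(t,p)-T,proj(c,p)-C]),[465,360,165]); print('tri',o.x.round(1),o.fun.round(2))
for z in(158,165): print(z,'top',ray(t,*T,z).round(1),'scene',ray(c,*C,z).round(1))
s,p,r=pose(); e=p+LT*r.apply([1,0,0]); print('fk tip',e.round(1),'proj',proj(t,e).round(1),proj(c,e).round(1))
save(c['img'][140:240,205:285],'m5',6)
```

```text
tri [462.9 361.9 164. ] [-0.43 -0.23  0.43  0.05]
158 top [462.2 362.4 158. ] scene [470.2 360.  158. ]
165 top [462.4 360.8 165. ] scene [462.3 362.9 165. ]
fk tip [464.  359.3 165.4] proj [226.1 227.8] [242.5 222.2]
```

View pics/m5.png

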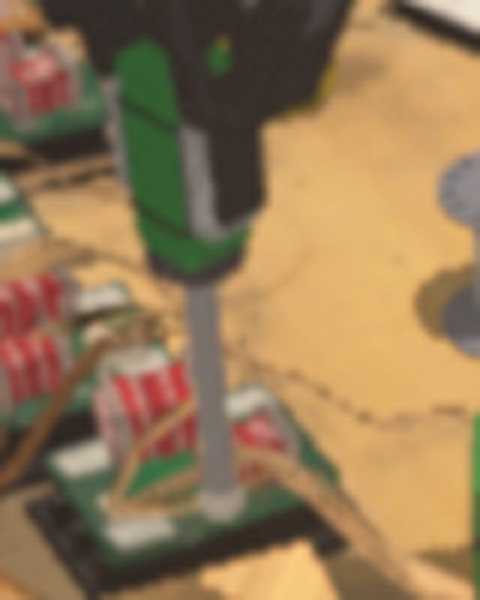

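jog_arm --series '[[[0.3,0,0],[12,0.1,0],1],[[0,0,0],[12,0,0],1],[[0,0,0],[12,0,0],1],[[0,0,0],[0,0,0],1],[[0,0,0],[0,0,0],1]]'

```text
clock: 24.12
eef_pos: [463.7, 361.3, 262.0]
tool_rot: [2.866, 1.565, 1.56]
force: [-0.7, 0.5, -1.3]
width: 23.4
```

```bash
python3 st.py
python3 - <<'E'
from h import *
plan([465.2,360,236],frame(15),2)
E
```

```text
t 24.325 tip ch -220.9 287.2 131.3 lean -0.0 side 0.3 q [-0.46  0.55 -0.39  1.69  0.24  0.95 -0.67] F [ 0.4  0.2 -1.4] w 23.6
Fch -0.1 0.05 -1.27 T [ 0.017 -0.03   0.024]
from [463.7 361.4 262.3] step 13.2 deg 0.18
[[0.07, -0.15, -0.06], [13.2, 0.5, 0.9]]
[[0.07, -0.15, -0.06], [13.2, 0.5, 0.9]]
```

jog_arm --series '[[[0,-0.3,-0.1],[5,1.1,1.6],1],[[0,0,0],[10,0,0],1],[[0,0,0],[10,0,0],1],[[0,0,0],[10,0,0],1],[[0,0,0],[0,0,0],1]]'

```text
clock: 24.95
eef_pos: [464.4, 359.5, 225.6]
tool_rot: [-1.181, 1.568, -2.487]
force: [-0.6, -0.1, -1.4]
width: 23.4
```

```bash
python3 st.py
python3 - <<'E'
from h import *
plan([465.2,360,155],frame(15),6)
E
```

```text
t 25.15 tip ch -219.2 285.6 96.2 lean 0.0 side 0.0 q [-0.47  0.59 -0.37  1.72  0.27  0.88 -0.69] F [-0.9 -0.1 -0.9] w 23.5
Fch 0.2 -0.23 -0.77 T [ 0.017 -0.006  0.001]
from [465.2 360.2 227.2] step 12.0 deg 0.02
[[0.02, -0.0, -0.0], [12.0, -0.0, 0.0]]
[[0.02, -0.0, -0.0], [12.0, -0.0, 0.0]]
[[0.02, -0.0, -0.0], [12.0, -0.0, 0.0]]
[[0.02, -0.0, -0.0], [12.0, -0.0, 0.0]]
[[0.02, -0.0, -0.0], [12.0, -0.0, 0.0]]
[[0.02, -0.0, -0.0], [12.0, -0.0, 0.0]]
```

Tip at z 96 is in the hole with no side force, so I'll continue down.

jog_arm --series '[[[0,0,0],[12,0,0],1],[[0,0,0],[12,0,0],1],[[0,0,0],[12,0,0],1],[[0,0,0],[12,0,0],1],[[0,0,0],[12,0,0],1],[[0,0,0],[12,0,0],1],[[0,0,0],[3,0,0],1],[[0,0,0],[0,0,0],1]]'

```text
clock: 26.15
eef_pos: [465.0, 360.0, 151.7]
tool_rot: [-1.305, 1.57, -2.611]
force: [-0.4, -0.2, -0.8]
width: 23.4
```

```bash
python3 st.py; python3 -c "
from h import *
print(pose()[1])"
```

```text
t 26.35 tip ch -219.1 285.6 21.4 lean 0.0 side 0.0 q [-0.5   0.69 -0.33  1.79  0.32  0.72 -0.74] F [-0.4 -0.5 -1.3] w 23.6
Fch -0.04 -0.37 -0.92 T [-0.     0.01   0.003]
[465.22484928 360.1644193  152.38084345]
```

jog_arm --series '[[[0,0,0],[2,0,0],1],[[0,0,0],[1.5,0,0],1],[[0,0,0],[1.3,0,0],1],[[0,0,0],[0,0,0],1]]'

```text
clock: 26.85
eef_pos: [465.0, 360.0, 148.1]
tool_rot: [-0.065, 1.57, -1.371]
force: [-1.2, -1.7, 6.6]
width: 23.3
```

```bash
python3 st.py
```

```text
t 27.05 tip ch -219.3 285.3 17.1 lean 0.0 side -0.0 q [-0.5   0.69 -0.33  1.79  0.32  0.71 -0.74] F [-1.4 -1.7  6.1] w 23.5
Fch -1.69 -1.61 6.62 T [-0.389  0.44  -0.006]
```

The collar is seated: 6.6 N upward at the same TCP height as at the grasp. Now I'll release and retreat.

jog_arm --series '[[[0,0,0],[0,0,0],-1],[[0,0,0],[0,0,0],-1],[[0,0,0],[0,0,0],-1],[[0,0,0],[0,0,0],-1],[[0,0,0],[0,0,0],-1],[[0,0,0],[0,0,0],-1]]'

```text
clock: 27.8
eef_pos: [465.0, 359.9, 147.0]
tool_rot: [-1.288, 1.57, -2.594]
force: [1.0, 0.6, 0.7]
width: 85.4
```

jog_arm --series '[[[0,0,0],[-10,0,0],-1],[[0,0,0],[-20,0,0],-1],[[0,0,0],[-30,0,0],-1],[[0,0,0],[-30,0,0],-1],[[0,0,0],[-30,0,0],-1],[[0,0,0],[-10,-20,30],-1],[[0,0,0],[-10,-20,30],-1],[[0,0,0],[0,0,0],-1]]'

```text
clock: 28.8
eef_pos: [442.2, 289.1, 288.6]
tool_rot: [0.485, 1.569, -0.824]
force: [-0.4, 0.5, -0.1]
width: 85.2
```

Run:
```python
from h import *
tip(); t=grab('top');c=grab('scene')
a=t['img'][190:300,195:295]; b=c['img'][110:310,200:400]; m=t['img'][80:220,310:430]
save(np.hstack([cv2.resize(a,(270,297),interpolation=2),cv2.resize(b,(297,297),interpolation=2),cv2.resize(m,(230,297),interpolation=2)]),'m6')
for n,(u,v) in dict(handle=(227,227),bottle=(322,176),spool=(333,124),tape=(413,142)).items(): print(n,pt(t,u,v).round(1))
h=cv2.cvtColor(t['img'],cv2.COLOR_RGB2HSV)
P=[ray(t,u,v,173)[:2] for v in range(215,240) for u in range(212,242) if 45<h[v,u,0]<90 and h[v,u,1]>110 and h[v,u,2]>100 ]
print(np.mean(P,0),len(P))
```

```text
t 28.8 tip ch -228.3 211.3 157.6 lean 0.1 side -0.1 q [-0.35  0.44 -0.4   1.81  0.21  0.94 -0.59] F [-0.4  0.5 -0.1] w 85.2
handle [477.4 263.1 591.7]
bottle [571.1 162.3 100.4]
spool [692.6 135.8  57.2]
tape [652.6 -51.1  20.6]
[475.95634988 353.58413007] 3
```

View pics/m6.png

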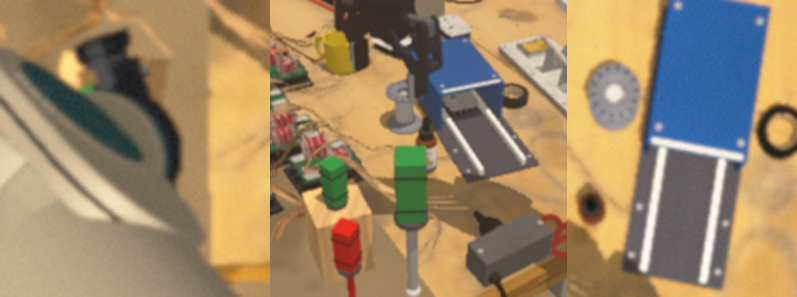

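Run:
```python
from h import *
c=load('scene'); pts=[]
for v in range(150,215):
    for u in range(300,370):
        p=pt(c,u,v); x,y=(p-O)@ex,(p-O)@ey
        if abs(y)<12 and 0<x<60: pts.append((x,p[2]))
pts=np.array(pts)
for a in range(0,60,4):
    k=pts[(pts[:,0]>=a)&(pts[:,0]<a+4)]
    if len(k): print(a,len(k),k[:,1].mean().round(1),k[:,1].max().round(1))
s=c['img'];u0,v0=np.inf,0
```

```text
0 15 36.1 83.4
4 19 45.5 84.3
8 13 46.7 83.2
12 15 35.4 84.4
16 21 43.4 84.1
20 17 39.7 82.8
24 30 35.3 82.9
28 44 30.2 84.4
32 20 37.2 83.9
36 15 54.4 84.1
40 17 53.7 83.3
44 14 43.6 81.9
48 17 50.5 83.5
52 17 53.7 82.9
56 14 60.9 84.9
```

Points pile up at x = 24–32 mm, which is the module's near face and matches the stop felt at about 27–28 mm. I'll hand in now.

```bash
python3 -c "
from h import *
print(finish_job())"
```

```text
the job is handed in; nothing more can be done
None
```

I pushed the module home against the stop, put the tool back in its stand, let go and handed the job in at about 29 s of the 66 s. No verdict was reported.

- **Pushing:** I took the smaller green tool out of its stand and pushed the module along the channel. The first, open stretch went in slow continuous strokes, and I used 1 mm taps near the end. The lean went from 25 to 33 degrees as the tool reached in under the cover.
- **Stop:** I felt it with the tip at about 20 mm, so the module's near end sits about 27–28 mm inside the cover edge. The wrist force rose from about 0.5 N to 5.8 N, and I then backed off gently.
- **Tool:** On re-insertion the collar seated at the same height as at the grasp, with 6.6 N upward. After release, the scene picture shows it upright in the stand with its collar on the stand's top.
- **Bottle, spool and tape:** Their depth readings before and after agree within about 3 mm.

**Less certain checks:**
- The final top view of the stand was hidden by the arm, so my numeric check of the handle there gave nothing usable.
- The depth check of the module's near end was noisy because roof points were mixed in. It only roughly supports the 27–28 mm.
- I could not measure the module's contact with the stop directly once the tool was withdrawn. I assumed it stays, because the pin's 0.3 N is below the sliding friction of 0.5 N or more.

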